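# Close a food tub in the guarded lid press

## Robot

A 6-joint arm with a two-finger parallel gripper is mounted at the origin on a cart in front of the work surface, level with it; the furniture and walls round the work are solid. World frame = base frame: x ahead of the robot, y to its left, z up, the work surface at z = 0. Lengths are in mm, angles in rad, forces in N, time in s.
With the tool pointing down it reaches from about 350 to 775 mm from the base axis. Payload 7.3 kg.
Tool frame: the origin (TCP) lies on the mounting face of the last link; the fingertips stand 178 mm ahead of it and the grasp point (between the pads) lies 159 mm ahead of it; z points along the fingers, y is the line along which they close (so a half turn about z gives the same grasp; the last joint's range is limited). The gripper opens to 92 mm and grips with 3 to 60 N. Pads are 19 mm wide; open, the fingers measure 130 mm over their backs; the gripper's body (75 mm by 190 mm) begins 47 mm behind the grasp point.
Start: joints at [-1.368, 0.342, 1.524, -0, 1.275, -0.146], TCP at [179.449, -493.382, 404.741] pointing down, gripper open.
Joint ranges: [-2.53, 2.53], [-0.77, 2.02], [0.04, 2.7], [-1, 4.14], [0.28, 2.66], [-3.11, 3.11]. Speed limits (rad/s): [2.57, 2.57, 3.14, 3.14, 3.14, 3.14].

## Interface

Orientations are given as [roll, pitch, yaw] about the fixed x, y, z axes, in that order (R = Rz(yaw) Ry(pitch) Rx(roll)).
In Python, from plant import bot, vision gives the robot as it stands. The module is installed in compiled form; this text tells all that it offers.
- The arm moves only by the tool step_hand, called after "Call:" in YAML: its name, and indented under it one key for each argument. Schema: {"type":"object","properties":{"rows":{"type":"array","items":{"type":"object","properties":{"jaw":{"type":"number"},"dx":{"type":"number"},"dy":{"type":"number"},"dz":{"type":"number"},"spin":{"type":"number"}},"additionalProperties":false,"required":["jaw"]},"minItems":1,"maxItems":5},"only":{"type":"string"},"quiet":{"type":"boolean"},"lines":{"type":"string"}},"required":["rows"],"additionalProperties":false}. rows is a list of rows, 1 to 5 of them, each an object with the fields jaw (the finger opening in mm), dx, dy, dz (the shift in mm), spin (a turn about the tool's z in rad); a field left out counts as zero (the opening has to be given); each row is the pose to reach, as a shift and turn from the pose commanded when the call began, along the tool's axes at that moment; what a row does not reach only later rows make up. A row lasts 1/8 s, in which the tool goes at most 62.5 mm and 0.188 rad, less where a joint would pass 70% of its speed; a pose out of reach is approached as far as the arm can. The fingers move at their own pace and stop on an object; the grip force is fixed at half the most. Time passes only in rows, so rows that do not move let the fingers close. The tool returns the time, the measured TCP pose, the force, the opening and the grip force at its end. only (a regular expression) keeps the lines of the reply that match it, lines (a string "A,B") keeps lines A to B, and quiet returns only ok. Input that does not fit is refused with a message, and nothing moves.
- bot.get_obs(): the state, without advancing time (a new reading comes with each control period).
- vision.capture(name): name is "scene" or "side" or "wrist"; returns a dict with "color" (400x640x3 uint8, red, green, blue), "K" (3x3 intrinsics, pixels), "k1" (the pictures are not rectified: a ray, as slopes to the right and down, at radius r is drawn at 1 + k1 r^2 times it, then the intrinsics apply), "R" (3x3) and "t" (3): a world point X has camera coordinates R X + t. Camera axes: x right, y down, z forward; pixel columns grow to the right and rows downward; lengths in mm; the calibration is good to about 2 mm. A picture is of the moment at which its call begins. There is no depth.
- bot.close_job(): hands the job in; it is judged then, once.
The state is a dict: "time": time; "joint_positions": joint angles; "dq": joint speeds; "tau": joint torques, N m; "tool_pos": TCP position; "tcp_rot": TCP orientation; "contact_force": force on the tool from outside, world axes, zero at the start; "moment": the same for the moment, N m; "grip_width": finger opening in mm; "finger_force": force on a finger pad.
Only numpy, scipy, OpenCV 4.12 (cv2) and the standard library are available. Lean on these libraries where they do the work, as an engineer would, in place of code of your own. Each camera call takes 0.05 s, during which the arm holds its last target. There are 200 camera calls.

## Task

Close the tub that waits in the lid press: push the feed tray fully home with your fingertips against its upright tab, then reach down through the window in the guard and press the lever pad until the lid is fully seated, and let the lever come back up. Keep off the guard all the way in and out, leave tub and lid to the press (no touching or lifting them), do not work the lever before the tray is home, and leave the other things on the worktop alone.

Things in the scene. Friction and masses are not known exactly. Their poses are not given: they have to be found in the camera images.
- press: bench lid press, fixed: grey base plate 200 x 172 mm, two grey cheeks; carries guard, lever, plunger and feed tray. Origin: worktop height, straight below the plunger. x to its rear (away from the tray's tab), y to its left, z up (called local below); its front looks roughly at the robot. Nothing on it is higher than 139 mm
- guard: the guard: folded bare-steel sheet over the press, 148 mm (x) by 168 mm (y), upper face 137 mm above the worktop, skirts 30 mm deep at the front (outer face 77 mm ahead of the press origin) and both sides; one window in its top. Origin and axes as the press
- window (a point): centre of the guard window at the top of its round-wire edge, 139 mm above the worktop, local x -27 mm, y 0. Free opening 59 mm (local x) by 63 mm (local y), rounded corners; sheet and wire are 7 mm thick there. Closed fingers pass through it from straight above
- lever_pad (a point): centre of the upper face of the lever's black rubber pad, 34 x 36 mm, right below the window: 128 mm above the worktop at rest (11 mm below the window's top). Pressed, it goes almost straight down, 20 mm until the lid is seated. Sprung: about 3 N at first, about 8 N as the lid goes on, then a firm stop; let go, it rises by itself
- lever (a joint): angle of the lever, rad: 0 at rest (up), about 0.18 when the lid is seated, 0.19 end of travel. The pad is 109 mm from the pivot behind it. The lever drives a vertical plunger with a round white platen, 72 mm across, which waits 90 mm above the worktop and comes down 82 mm per rad
- tray (a joint): sliding feed tray, m: 0 fully home (at its stop, tub under the plunger), growing as it stands further out at the front (towards local -x), at most 0.07; starts at 0.05. Slides with about 2 N of friction and stays where it is left
- tray_tab (a point): push point, middle of the front face of the tray's upright steel tab, 108 mm above the worktop: plate 52 mm wide, 4 mm thick, rising to 128 mm with a rolled top edge 10 mm thick that stands 3 mm proud of the face. Push it towards local +x. With the tray home this face is 98 mm ahead of the press origin, 21 mm ahead of the guard
- nest (a point): centre of the tray floor (23 mm above the worktop) inside the 10 mm high white ring in which the tub stands; moves with the tray, at the press origin when the tray is home
- tub: white food tub with blue lid standing in the tray's ring, 105 mm across the lid, 52 mm high when closed, 0.11 kg. Origin on its underside, z up; the lid's small tab points to its -y
- tub_middle (a point): centre of the tub's round underside
- tub_lid (a joint): how far the lid of the tub in the press stands above its closed position, m: 0 closed; it lies on loose at 6 to 9 mm, goes down with about 4 N and stays where it is left
- tub_done: a closed tub of the same kind, 105 mm across and 52 mm high, standing on the worktop at the right of the press; not part of the work. Origin: centre of its underside
- spice_jar: glass spice jar with red cap, 45 mm across, 106 mm high, at the left of the press; not part of the work. Origin: centre of its underside
- salt: salt shaker, 44 mm across, 90 mm high, at the left of the press; not part of the work. Origin: centre of its underside
- teaspoon: steel teaspoon 130 mm long lying further left; not part of the work. Origin: centre of its underside
- timer: round kitchen timer, 63 mm across, 46 mm high, further left; not part of the work. Origin: centre of its underside
- cup: black cup, 74 mm across, 72 mm high, further left; not part of the work. Origin: centre of its underside

How it is judged (in metres and radians):
On the way, in this order (a step that is already met when the one before it is completed fails the run):
1. the tray is fully home (within 3 mm), lid still up (value of joint tray below 0.003 m and value of joint tub_lid above 0.004 m), for 0.1 s.
2. the lid is seated by the platen, tray still home (value of joint tub_lid below 0.0015 m and value of joint tray below 0.004 m and value of joint lever above 0.13 rad), for 0.1 s.
At the end, for the whole second after the job is handed in: the tray is home within 4 mm, the lid is down within 1.5 mm, the lever is back up (below 0.02 rad), and the tub stands upright (within 0.06 rad) and at rest in the tray's ring, within 8 mm of its centre (value of joint tray below 0.004 m and value of joint tub_lid below 0.0015 m and value of joint lever below 0.02 rad and horizontal distance between tub_middle and nest below 0.008 m and angle between tub's own z axis and vertical below 0.06 rad and z of tub in the frame of press below 0.028 m and linear speed of tub below 0.01 m/s); the robot touches nothing.
It fails at once if the robot touches the guard (contact force between any of the fingers, the arm and guard above 0.3 N).
It fails at once if the robot touches the tub or its lid (contact force between any of the fingers, the arm and tub above 0.3 N).
It fails at once if the tub is lifted or tipped (z of tub in the frame of press above 0.035 m or angle between tub's own z axis and vertical above 0.2 rad).
It fails at once if the lever is worked while the tray is not home (value of joint lever above 0.03 rad and value of joint tray above 0.006 m).
It fails at once if one of the other things on the worktop is moved by more than 15 mm (distance of any of tub_done, spice_jar, salt, teaspoon, timer, cup from where it was at the start of the episode above 0.015 m).
It also fails if it takes over 35 s, if anything falls off the work surface, if the arm or the gripper's body presses on something with over 40 N, if the wrist force passes 120 N, or if a joint passes its speed limit or range.

## Working session

There is one attempt and no reset: what is moved stays moved. The work goes in short steps, Python scripts to look and compute and a tool call to move; the robot and the scene stay as the last step left them, time stands still between calls to the robot, and variables do not carry over. Pictures are saved under pics/ and viewed, at most 10 in all, crops included, and the job is handed in when it is done.

```bash
mkdir -p pics
```

Create h.py:
```python
import numpy as np, cv2
from plant import bot, vision
def ray(c,u,v):
    K=np.array(c["K"]);D=np.array([c["k1"],0,0,0,0.])
    p=cv2.undistortPoints(np.array([[[u,v]]],float),K,D)[0,0]
    R=np.array(c["R"]);t=np.array(c["t"])
    return -R.T@t, R.T@np.array([p[0],p[1],1.])
def onz(c,u,v,z):
    o,d=ray(c,u,v); return o+d*(z-o[2])/d[2]
def proj(c,X):
    R=np.array(c["R"]);t=np.array(c["t"]);q=R@np.array(X,float)+t
    a=q[:2]/q[2]; a=a*(1+c["k1"]*(a@a)); K=np.array(c["K"])
    return K[:2,:2]@a+K[:2,2]
```

Run:
```python
from h import *
import pickle
s={}
for n in("scene","side"):
    s[n]=c=vision.capture(n); cv2.imwrite(f"pics/{n}0.png",c["color"][:,:,::-1])
    print(n,-np.array(c["R"]).T@c["t"], np.round(np.array(c["R"])[2],2))
pickle.dump(s,open("s0.pkl","wb"))
o=bot.get_obs();print(o)
```

```text
scene [ 76.19656071 512.47539903 972.7802041 ] [ 0.41 -0.59 -0.7 ]
side [258.75996433 272.73082564 796.97378814] [ 0.33 -0.53 -0.78]
{'time': 0.1, 'joint_positions': array([-1.36803623e+00,  3.42654175e-01,  1.52491761e+00, -2.42059949e-05,
        1.27539256e+00, -1.46001968e-01]), 'dq': array([ 8.05096064e-05,  5.52414547e-04, -2.62789600e-03, -1.17462317e-03,
        1.29931400e-04,  2.07368877e-04]), 'tau': array([ 1.51098975e-03, -4.32004559e+01, -2.44694638e+01,  7.19193695e-02,
        5.25570440e-02, -5.85869043e-05]), 'tool_pos': array([ 179.40350441, -493.26999573,  404.11505807]), 'tcp_rot': array([-3.14023218e+00, -1.76658512e-04,  3.48769005e-01]), 'contact_force': array([-0.39256686,  0.37797323,  0.11437628]), 'moment': array([ 0.01407011,  0.00135741, -0.06284817]), 'finger_force': 0.0, 'grip_width': 92.08432982663281}
```

View pics/scene0.png

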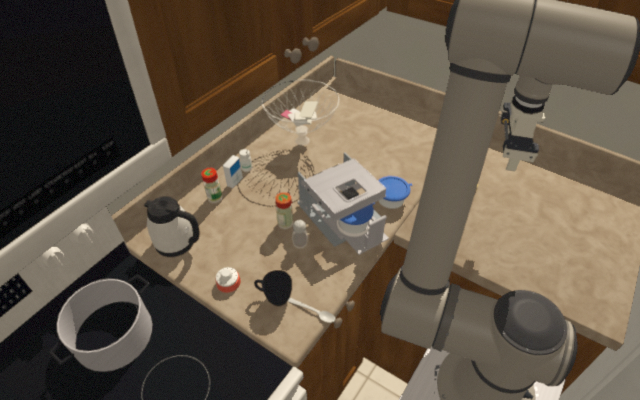

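View pics/side0.png

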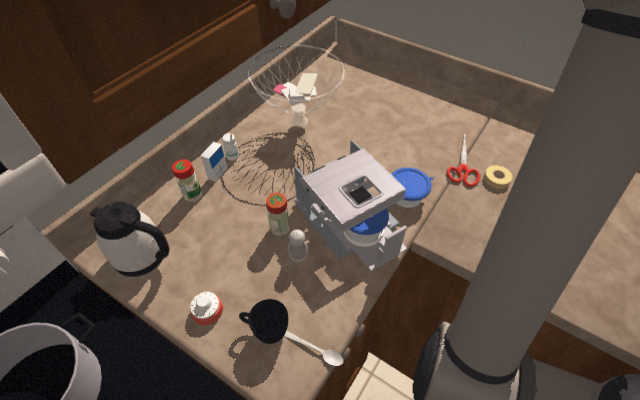

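The side view shows the guard at about (300–405, 150–222), its window at about (361,191), the tray tab at about (385,245), and the tub lid in the tray at about (368,222). I'll zoom in on both views.

Run:
```python
from h import *
import pickle
s=pickle.load(open("s0.pkl","rb"))
for n,(x,y) in {"side":(285,140),"scene":(290,150)}.items():
    w,h,k=(130,130,4.6) if n=="side" else (110,110,5.4)
    im=s[n]["color"][y:y+h,x:x+w,::-1]
    im=cv2.resize(im,None,fx=k,fy=k,interpolation=cv2.INTER_CUBIC)
    for i in range(0,w,10):
        cv2.putText(im,str(x+i),(int(i*k),8),0,.3,(0,255,255));cv2.line(im,(int(i*k),10),(int(i*k),16),(0,255,255))
        cv2.putText(im,str(y+i),(0,int(i*k)+4),0,.3,(0,255,255))
    cv2.imwrite(f"pics/{n}0z.png",im)
```

```text
(no output)
```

View pics/side0z.png

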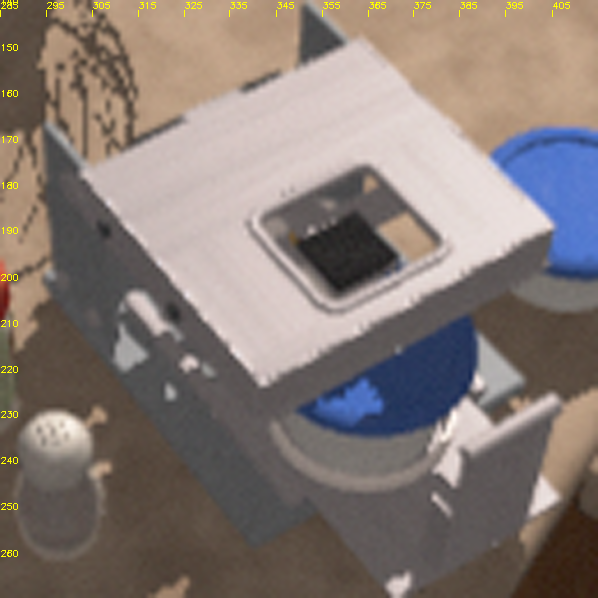

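View pics/scene0z.png

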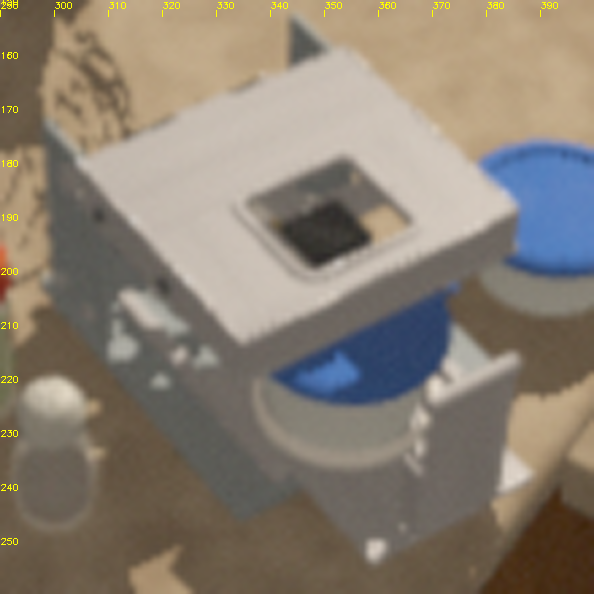

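The crops give the guard's top corners, the window rim, the black pad and the tab's top edge clearly in both views. From those I can solve the press pose.

Create fit.py:
```python
from h import *
import pickle
s=pickle.load(open("s0.pkl","rb"))
loc=np.array([[71,84],[71,-84],[-77,-84],[-77,84.]])
P={"side":([(82,175),(362,40),(553,228),(265,383)],285,140,4.6,[(468,455),(560,400)],[(250,218),(368,165),(449,246),(336,312)]),
"scene":([(80,163),(345,48),(518,208),(243,343)],290,150,5.4,[(435,395),(520,355)],[(237,208),(346,155),(415,222),(310,282)])}
allX=[];
def fit(A,B):
    a=A.mean(0);b=B.mean(0);U,S,V=np.linalg.svd((A-a).T@(B-b));R=V.T@np.diag([1,np.linalg.det(V.T@U.T)])@U.T
    return R,b-R@a,np.linalg.norm((A-a)@R.T+b-B,axis=1)
for n in P:
    c=s[n];pts,x,y,k,tab,win=P[n]
    f=lambda p,z:onz(c,x+(p[0]+.5)/k-.5,y+(p[1]+.5)/k-.5,z)[:2]
    X=np.array([f(p,137) for p in pts]);allX.append(X)
    print(n,"edges",np.linalg.norm(X-np.roll(X,-1,0),axis=1).round(1))
    R,t,r=fit(loc,X);print(" t",t,"yaw",np.arctan2(R[1,0],R[0,0]),r.round(1))
    inv=lambda q:((q-t)@R).round(1)
    print(" tabtop local",[inv(f(p,128)) for p in tab]," win",inv(np.mean([f(p,139) for p in win],0)))
    g=c["color"].astype(int); m=np.zeros(g.shape[:2],np.uint8)
    wp=np.array([[x+p[0]/k,y+p[1]/k] for p in win]).astype(np.int32);cv2.fillPoly(m,[wp],1)
    m=cv2.erode(m,np.ones((3,3)))*(g.max(2)<62).astype(np.uint8)
    nn,l,st,ce=cv2.connectedComponentsWithStats(m);i=1+st[1:,4].argmax()
    print(" pad",st[i],inv(onz(c,*ce[i],128)[:2]))
X=np.mean(allX,0);R,t,r=fit(loc,X);yaw=np.arctan2(R[1,0],R[0,0]);print("mean",t,yaw,r)
W=lambda x,y:t+R@[x,y]
print("tabface",W(-148,0),"window",W(-27,0),"tab home",W(-98,0))
for n in ("spice",):pass
```

```bash
python3 fit.py
```

```text
side edges [165.5 148.5 161.9 146.7]
 t [ 533.45872873 -250.61984846] yaw -0.39704584232681367 [1.1 1.4 2.9 3.3]
 tabtop local [array([-149.8,   26.5]), array([-149.6,  -25.1])]  win [-30.1   0.3]
 pad [350 186  21  17 200] [-30.7   2.1]
scene edges [164.8 146.9 165.4 148.1]
 t [ 531.93607161 -252.80799269] yaw -0.3967980342231357 [1.8 1.4 1.7 1.1]
 tabtop local [array([-146.6,   22. ]), array([-148.5,  -27. ])]  win [-30.6   1.3]
 pad [343 188  15  11  87] [-31.2   2.8]
mean [ 532.6974005  -251.71391984] -0.3969216688861352 [1.43135803 1.41489698 2.16639483 2.18569319]
tabface [ 396.20360327 -194.49990653] window [ 507.79650506 -241.27622822] tab home [ 442.31637261 -213.82896508]
```

Call:
step_hand:
  rows:
    - {"jaw":0, "dx":56, "dy":-46, "spin":0.15}
    - {"jaw":0, "dx":112, "dy":-92, "spin":0.3}
    - {"jaw":0, "dx":167, "dy":-139, "spin":0.45}
    - {"jaw":0, "dx":223, "dy":-185, "spin":0.6}
    - {"jaw":0, "dx":279, "dy":-231, "spin":0.746}

```text
time: 0.72
tool_pos: [334.7, -228.3, 404.7]
tcp_rot: [-3.142, -0.0, -0.39]
contact_force: [0.3, -0.9, 0.2]
grip_width: 46.3
finger_force: 0.0
```

Call:
step_hand:
  rows:
    - {"jaw":0}
    - {"jaw":0}

```text
time: 0.98
tool_pos: [334.2, -230.2, 404.7]
tcp_rot: [3.141, 0.0, -0.383]
contact_force: [-0.8, -0.2, 0.1]
grip_width: 26.3
finger_force: 0.0
```

Run:
```python
from h import *
import pickle
s={}
for n in("wrist","side"):
    s[n]=vision.capture(n)
pickle.dump(s,open("s1.pkl","wb"))
cv2.imwrite("pics/w1.png",s["wrist"]["color"][:,:,::-1])
o=bot.get_obs();print(o["tool_pos"],o["tcp_rot"],o["grip_width"])
```

```text
[ 333.81008151 -231.0712388   404.5730816 ] [ 3.14134984e+00  3.17358082e-04 -3.85668740e-01] 18.391445068294242
```

View pics/w1.png

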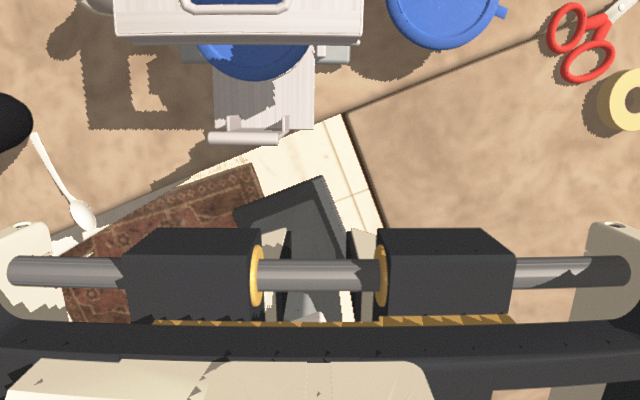

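The wrist view shows the tab's rolled edge at columns 208–283, row about 136. The guard's front edge is at row about 37, columns 116–362, and the front of the window rim at columns 181–288, row about 10. I'll cast these points.

Run:
```python
from h import *
import pickle
c=pickle.load(open("s1.pkl","rb"))["wrist"]
t=np.array([532.7,-251.7]);a=-.397;R=np.array([[np.cos(a),-np.sin(a)],[np.sin(a),np.cos(a)]])
for nm,u,v,z in [("tabL",208,136,128),("tabR",284,136,128),("gL",116,36,137),("gR",362,36,137),("rimL",181,9,139),("rimR",288,9,139)]:
    X=onz(c,u,v,z);print(nm,X.round(1),((X[:2]-t)@R).round(1))
o=bot.get_obs();p=o["tool_pos"][:2];print("tool local",((p-t)@R).round(1),o["tcp_rot"][2])
g=cv2.cvtColor(c["color"],6);cv2.imwrite("pics/w1z.png",cv2.resize(c["color"][0:160,100:380,::-1],None,fx=2.8,fy=2.8,interpolation=2))
```

```text
tabL [ 407.5 -172.3  128. ] [-146.2   24.8]
tabR [ 386.3 -224.   128. ] [-145.7  -31. ]
gL [ 492.8 -145.7  137. ] [-77.8  82.4]
gR [ 428.3 -299.1  137. ] [-78.  -84.1]
rimL [ 489.1 -195.1  139. ] [-62.1  35.3]
rimR [ 461.6 -260.   139. ] [-62.4 -35.1]
tool local [-191.4  -57.9] -0.38566873959147396
```

View pics/w1z.png

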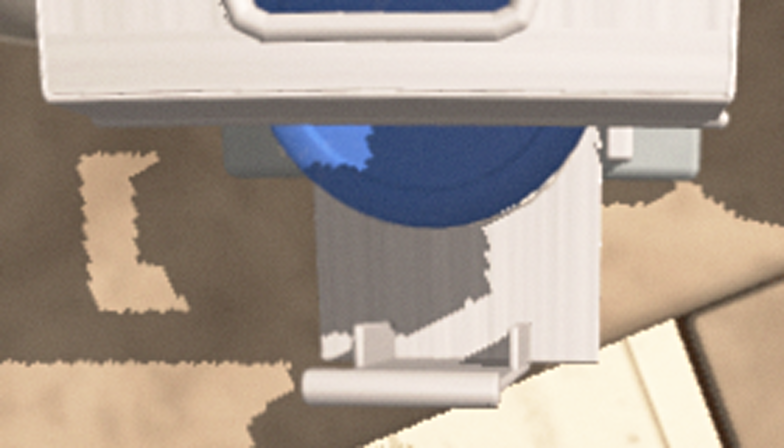

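The wrist view puts the press pose within about 2 mm. Next I'll centre on the tab and go down in front of it.

Call:
step_hand:
  rows:
    - {"jaw":0, "dy":-57, "spin":0.012}
    - {"jaw":0, "dy":-57, "dz":45, "spin":0.012}
    - {"jaw":0, "dy":-57, "dz":90, "spin":0.012}
    - {"jaw":0, "dy":-57, "dz":122, "spin":0.012}
    - {"jaw":0, "dy":-57, "dz":122, "spin":0.012}

```text
time: 1.7
tool_pos: [354.7, -178.1, 281.1]
tcp_rot: [-3.14, 0.005, -0.399]
contact_force: [1.0, -0.4, -0.7]
grip_width: 0.6
finger_force: 0.0
```

Call:
step_hand:
  rows:
    - {"jaw":0}
    - {"jaw":0}

```text
time: 1.95
tool_pos: [355.9, -178.0, 284.0]
tcp_rot: [3.141, -0.003, -0.398]
contact_force: [0.6, -0.9, 0.1]
grip_width: 0.5
finger_force: 0.0
```

Create loc.py:
```python
from h import *
t=np.array([532.7,-251.7]);a=-.397;R=np.array([[np.cos(a),-np.sin(a)],[np.sin(a),np.cos(a)]])
o=bot.get_obs();p=o["tool_pos"];print("local",((p[:2]-t)@R).round(1),"tip z",p[2]-178,"yaw",o["tcp_rot"][2],o["grip_width"],"F local",(o["contact_force"][:2]@R).round(1),o["contact_force"][2],o["time"])
```

```bash
python3 loc.py
```

```text
local [-191.6   -0.4] tip z 105.99701658666044 yaw -0.3976530590158225 0.47947414324106247 F local [ 0.9 -0.6] 0.08473185338183428 1.95
```

Call:
step_hand:
  rows:
    - {"jaw":0, "dx":14}
    - {"jaw":0, "dx":26}
    - {"jaw":0, "dx":36}
    - {"jaw":0, "dx":44}
    - {"jaw":0, "dx":50}

```text
time: 2.58
tool_pos: [402.1, -196.8, 282.5]
tcp_rot: [-3.142, 0.001, -0.397]
contact_force: [-2.8, 0.7, 1.1]
grip_width: 0.4
finger_force: 1.1
```

```bash
python3 loc.py
```

```text
local [-1.417e+02  1.000e-01] tip z 104.54926058117206 yaw -0.39683312560900563 0.44223940057270844 F local [-2.9 -0.4] 1.1383388979475866 2.575
```

Call:
step_hand:
  rows:
    - {"jaw":0, "dx":6}
    - {"jaw":0, "dx":12}
    - {"jaw":0, "dx":17}
    - {"jaw":0, "dx":21}
    - {"jaw":0, "dx":24}

```text
time: 3.2
tool_pos: [424.0, -206.0, 282.6]
tcp_rot: [-3.142, 0.0, -0.397]
contact_force: [-1.3, 0.8, -1.3]
grip_width: 0.4
finger_force: 1.0
```

```bash
python3 loc.py
```

```text
local [-1.179e+02  1.000e-01] tip z 104.59861079911741 yaw -0.3970122616004146 0.3822909411039972 F local [-1.6  0.3] -1.332592004230502 3.2
```

Contact, with friction around 2 N. I'll move forward slowly until I feel the stop.

Call:
step_hand:
  rows:
    - {"jaw":0, "dx":2}
    - {"jaw":0, "dx":4}
    - {"jaw":0, "dx":6}

```text
time: 3.58
tool_pos: [428.4, -207.9, 282.5]
tcp_rot: [-3.141, 0.004, -0.397]
contact_force: [-11.9, 3.8, 7.6]
grip_width: 0.4
finger_force: 6.2
```

```bash
python3 loc.py
```

```text
local [-1.131e+02  1.000e-01] tip z 104.5467576167099 yaw -0.3967328521741227 0.4116370687496281 F local [-12.5  -1.1] 7.555535991904904 3.575
```

Call:
step_hand:
  rows:
    - {"jaw":0, "dx":1}
    - {"jaw":0, "dx":2}

```text
time: 3.82
tool_pos: [429.1, -208.1, 282.5]
tcp_rot: [-3.141, 0.008, -0.396]
contact_force: [-17.1, 5.4, 12.2]
grip_width: 0.2
finger_force: 9.0
```

```bash
python3 loc.py
```

```text
local [-1.124e+02  1.000e-01] tip z 104.5473805521192 yaw -0.39639942551906615 0.2064982977203395 F local [-17.9  -1.6] 12.1638248623847 3.825
```

The stop is felt at 18 N. Now back off, rise and look to check.

Call:
step_hand:
  rows:
    - {"jaw":0, "dx":-25}
    - {"jaw":0, "dx":-30, "dz":-30}
    - {"jaw":0, "dx":-30, "dz":-75}
    - {"jaw":0, "dx":-30, "dz":-115}
    - {"jaw":0, "dx":-30, "dz":-115}

```text
time: 4.45
tool_pos: [404.3, -197.9, 401.0]
tcp_rot: [3.14, -0.009, -0.397]
contact_force: [0.1, -0.7, -1.6]
grip_width: 0.1
finger_force: 0.0
```

Call:
step_hand:
  rows:
    - {"jaw":0}
    - {"jaw":0}

```text
time: 4.7
tool_pos: [403.4, -197.4, 396.6]
tcp_rot: [-3.141, 0.002, -0.397]
contact_force: [-0.3, 0.7, 0.0]
grip_width: 0.9
finger_force: 0.0
```

```bash
python3 loc.py
```

Run:
```python
from h import *
import pickle
c=vision.capture("wrist");pickle.dump(c,open("s2.pkl","wb"))
cv2.imwrite("pics/w2.png",c["color"][:,:,::-1])
```

```text
local [-1.402e+02  1.000e-01] tip z 218.5719204918645 yaw -0.3970436660434302 0.8732758997494708 F local [-0.6  0.5] 0.03496773116448054 4.7
```

View pics/w2.png

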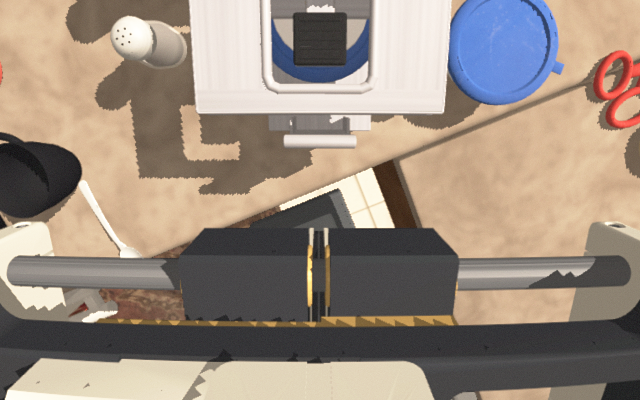

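The wrist view shows the pad at columns 293–347, rows 12–66. The window's inner edge spans columns 271–370 with its front at row about 83. The guard front is at row about 111, and the tab roll at rows 135–148.

Run:
```python
from h import *
import pickle
c=pickle.load(open("s2.pkl","rb"))
t=np.array([532.7,-251.7]);a=-.397;R=np.array([[np.cos(a),-np.sin(a)],[np.sin(a),np.cos(a)]])
for nm,u,v,z in [("tab",320,141.5,128),("gL",196,111,137),("gR",444,111,137),("winL",271,50,139),("winR",370,50,139),("winF",320,83,139),("padC",320,39,128),("padF",320,66,128),("padB",320,12,128)]:
    X=onz(c,u,v,z);print(nm,((X[:2]-t)@R).round(1))
```

```text
tab [-97.9  -0.6]
gL [-76.2  83. ]
gR [-76.1 -84.1]
winL [-38.1  30.9]
winR [-38.1 -32.5]
winF [-58.7  -0.5]
padC [-29.7  -0.5]
padF [-47.   -0.5]
padB [-12.7  -0.5]
```

The tab reads home, consistent with the felt stop. I'll aim at local (-28.5, -0.5), moving over and then down to just above the window.

Call:
step_hand:
  rows:
    - {"jaw":0, "dx":55, "dy":0.5}
    - {"jaw":0, "dx":100, "dy":0.5}
    - {"jaw":0, "dx":112, "dy":0.5}
    - {"jaw":0, "dx":112, "dy":0.5, "dz":35}
    - {"jaw":0, "dx":112, "dy":0.5, "dz":60}

```text
time: 5.38
tool_pos: [506.0, -240.8, 335.7]
tcp_rot: [-3.141, 0.003, -0.397]
contact_force: [0.5, -0.3, 0.0]
grip_width: 0.4
finger_force: 0.0
```

Call:
step_hand:
  rows:
    - {"jaw":0}
    - {"jaw":0}

```text
time: 5.62
tool_pos: [506.7, -241.3, 338.6]
tcp_rot: [3.141, -0.001, -0.397]
contact_force: [-0.2, -0.1, 0.2]
grip_width: 0.5
finger_force: 0.0
```

```bash
python3 loc.py
```

```text
local [-28.   -0.5] tip z 160.59887912376342 yaw -0.3970388669522822 0.4543708759884452 F local [-0.1 -0.2] 0.21284440350487785 5.625
```

Call:
step_hand:
  rows:
    - {"jaw":0, "dx":-0.5, "dz":12}
    - {"jaw":0, "dx":-0.5, "dz":24}
    - {"jaw":0, "dx":-0.5, "dz":32}
    - {"jaw":0, "dx":-0.5, "dz":36}
    - {"jaw":0, "dx":-0.5, "dz":40}

```text
time: 6.25
tool_pos: [506.0, -240.9, 297.7]
tcp_rot: [3.142, 0.001, -0.397]
contact_force: [-2.9, 1.9, 3.8]
grip_width: 0.2
finger_force: 2.2
```

```bash
python3 loc.py
```

```text
local [-28.8  -0.4] tip z 119.68076602198335 yaw -0.3969281924088035 0.24175793755729968 F local [-3.4  0.7] 3.757327565539561 6.25
```

Call:
step_hand:
  rows:
    - {"jaw":0, "dz":3}
    - {"jaw":0, "dz":6}
    - {"jaw":0, "dz":9}
    - {"jaw":0, "dz":11}

```text
time: 6.75
tool_pos: [506.1, -241.0, 287.4]
tcp_rot: [3.141, -0.001, -0.397]
contact_force: [-4.5, 2.3, 9.5]
grip_width: 0.6
finger_force: 5.4
```

```bash
python3 loc.py
```

```text
local [-28.7  -0.4] tip z 109.43780136118716 yaw -0.39692680204203157 0.6054031540484243 F local [-5.1  0.4] 9.474323850761373 6.75
```

Call:
step_hand:
  rows:
    - {"jaw":0, "dz":1.5}
    - {"jaw":0, "dz":3}
    - {"jaw":0, "dz":4}
    - {"jaw":0, "dz":4}

```text
time: 7.25
tool_pos: [506.0, -240.8, 286.4]
tcp_rot: [3.141, -0.003, -0.397]
contact_force: [-10.8, 5.9, 28.3]
grip_width: 0.3
finger_force: 15.0
```

```bash
python3 loc.py
```

```text
local [-28.9  -0.3] tip z 108.39504886700945 yaw -0.3967002383834799 0.2556702711680914 F local [-12.2   1.3] 28.265533603046464 7.25
```

Firm stop: 28 N at 19.6 mm of travel, so the lid is seated. Now straight up, then look.

Call:
step_hand:
  rows:
    - {"jaw":0, "dz":-8}
    - {"jaw":0, "dz":-20}
    - {"jaw":0, "dz":-45}
    - {"jaw":0, "dz":-85}
    - {"jaw":0, "dz":-115}

```text
time: 7.88
tool_pos: [506.6, -241.2, 399.5]
tcp_rot: [3.141, -0.003, -0.397]
contact_force: [0.6, -1.2, -0.2]
grip_width: 0.1
finger_force: 0.0
```

Call:
step_hand:
  rows:
    - {"jaw":0, "dx":-40}
    - {"jaw":0, "dx":-90}
    - {"jaw":0, "dx":-110}
    - {"jaw":0, "dx":-110}
    - {"jaw":0, "dx":-110}

```text
time: 8.5
tool_pos: [405.6, -199.0, 398.1]
tcp_rot: [3.141, -0.002, -0.397]
contact_force: [-0.1, 1.1, -0.7]
grip_width: 0.5
finger_force: 0.0
```

```bash
python3 loc.py
```

Run:
```python
from h import *
w=vision.capture("wrist")["color"][0:160,160:480];s=vision.capture("side")["color"][140:270,280:440]
a=cv2.resize(w,(640,320),interpolation=2);b=cv2.resize(s,(343,279),interpolation=2)
im=np.zeros((600,640,3),np.uint8);im[:320]=a;im[320:599,:343]=b
cv2.imwrite("pics/w3.png",im[:,:,::-1])
```

```text
local [-137.6   -0.6] tip z 220.0679541328746 yaw -0.3971751652468063 0.528255596307109 F local [-0.5  1. ] -0.6903998052077411 8.5
```

View pics/w3.png

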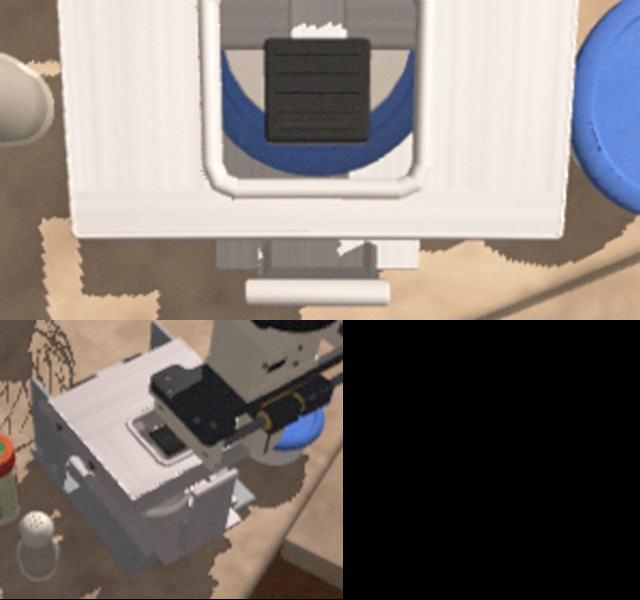

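The lever looks up and the tray in. A quick numeric comparison with the picture taken before pressing will confirm it.

Run:
```python
from h import *
import pickle
t=np.array([532.7,-251.7]);a=-.397;R=np.array([[np.cos(a),-np.sin(a)],[np.sin(a),np.cos(a)]])
for n,c in (("before",pickle.load(open("s2.pkl","rb"))),("now",vision.capture("wrist"))):
    g=c["color"].astype(int);m=((g.max(2)<75)).astype(np.uint8)[:90,270:372]
    k,l,st,ce=cv2.connectedComponentsWithStats(m);i=1+st[1:,4].argmax()
    print(n,"pad",st[i][:5])
    L=lambda u,v,z:((onz(c,u,v,z)[:2]-t)@R).round(1)
    print(" pad local",L(ce[i][0]+270,ce[i][1],128))
    for col in (300,308,335):
        print(col,g[105:156,col].mean(1).astype(int))
    print(L(320,111,137),L(320,119,137),L(320,141,128),L(320,146,128))
```

```bash
python3 loc.py
```

```text
before pad [  23   13   54   53 2762]
 pad local [-29.6  -0.1]
300 [230 230 230 232 232 225 240 215 138 109 121 125 126 127 128 131 127 127
 127 125 127 130 125 122 118 110 106 106 105 140 210 224 230 233 235 232
 231 226 213 195 181 156 124 106 101 102 101 104 105 103 105]
308 [230 229 231 232 232 229 242 214 139 107 123 127 125 123 123 124 128 124
 130 125 127 128 125 124 118 110 112 104 110 142 210 224 230 231 234 232
 231 229 215 198 181 154 125 103 105  98 102  98 100 100 103]
335 [230 229 231 230 232 229 242 215 137 138 224 235 234 235 235 234 172 130
 127 128 130 124 127 129 118 106 105 106 105 135 205 220 226 234 234 236
 238 233 224 209 194 163 135 149 190 187 187 188 189 183 182]
[-76.7  -0.5] [-81.9  -0.5] [-97.5  -0.6] [-101.1   -0.6]
now pad [  22   19   53   52 2683]
 pad local [-29.6  -0.2]
300 [233 231 231 230 229 229 229 229 231 232 228 242 210 133 115 124 124 125
 125 124 123 125 124 123 127 125 124 125 112 107 109 108 104 115 191 226
 226 230 234 233 232 229 220 206 186 168 135 106 104  99 102]
308 [232 232 232 231 230 230 229 230 232 233 229 243 210 129 115 122 126 126
 123 125 123 125 128 124 124 125 127 125 107 107 107 108 107 113 192 221
 226 231 233 234 234 232 221 207 190 169 140 108  98 102 101]
335 [234 233 234 231 230 229 230 230 233 232 220 244 203 131 194 233 234 235
 236 222 151 127 127 128 133 126 125 130 114 106 106 107 103 110 162 216
 225 231 234 234 235 236 230 216 197 177 147 125 186 190 188]
[-73.4  -1.3] [-78.7  -1.3] [-94.3  -1.4] [-97.9  -1.4]
local [-137.7   -0.5] tip z 219.5396601756134 yaw -0.39694104477755876 0.1618128386936445 F local [-0.2  0.3] 0.40130735805670803 8.65
```

```bash
python3 -c "
from plant import bot
print(bot.close_job())"
```

```text
the job is handed in; nothing more can be done
None
```

I pushed the tray home to its stop and pressed the lever to its firm stop (28 N, 19.6 mm of travel); the lever came back up, no sign of guard contact, and the job is handed in, though the hand-in returned no verdict and I judged the lid seated from that stop, not from a direct measurement.

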